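# Fit the missing retaining ring on the oven's roller axle

## Task

One of the two rollers on the drying oven's drive plate still lacks its retaining ring. Take the circlip pliers with the spare ring on their tips, lift them off their stand and squeeze them to spread the ring wide, lower the spread ring over the end of that roller's axle and down to the groove just above the roller. Finish while holding: keep the pliers gripped level there, the ring still spread wide and centred around the groove, not pressed hard on the roller, and leave the other roller, the cups and the jar where they are.

Things in the scene. Friction and masses are not known exactly. Their poses are not given: they have to be found in the camera images.
- pliers: Circlip pliers, 0.16 kg, flat on their stand, dark steel jaws, two black rubber handles. Origin on the pivot axis, level with the handles' underside (30 mm above the table at first); x points from pivot to tips, z up. Handles span x = -110 to -30 mm, z = 0 to 14 mm, each 8 mm thick. Pivot to tips 50 mm. The spare ring hangs on two pins below the tips
- grip (a point): Midway between the handles at x = -68, z = 7 mm of the pliers' frame: take hold here, fingers outside both handles, clear of the stand 25 mm fore and aft. Outer faces here 60 mm apart at rest (splayed 0.24 rad each, 80 mm over the rear ends), 28 mm apart and parallel at the stop. When squeezed the pliers creep about 5.5 mm forward (+x) in the grip, so the ring ends 134 mm ahead of the TCP
- ring (a point): Centre of the spare ring when fully spread: fixed in the pliers' frame at x = +60.3, y = 0, z = -12 mm. Dark spring-steel ring, 3 mm thick, mid-plane at z = -12 mm, opening towards the pivot; inner diameter 31.6 mm at rest (centre then at x = +68 mm), 40 mm fully spread
- jaw_left (a joint): Angle of each plier jaw, rad: 0 at rest, 0.24 to 0.25 at the stop with the ring fully spread; both jaws move alike. A spring closes it: holding it at the stop takes about 10 N on each handle at the grip point, so grip with 15 to 30 N. Above 0.19 the ring counts as spread wide
- stand: Fixed grey plastic stand of the pliers, two blocks 30 mm high joined by a 6 mm strip; origin on the table below the pliers' pivot, x along the pliers. Front block x = -40 to +5 mm and 80 mm wide, rear block x = -110 to -98 mm and 100 mm wide
- plate: Fixed aluminium drive plate 100 x 230 x 12 mm on the table, origin at the centre of its underside, y along its 230 mm length; carries two upright steel axle stubs at y = +65 and -65 mm: 34 mm diameter, top at 62 mm above the table with a 3 mm chamfer, and a groove (31 mm diameter, 6 mm wide) from 40 to 46 mm above the table
- groove_a (a point): Centre of the groove of the axle stub at the plate's +y end, on the axle's axis, 43 mm above the table
- groove_b (a point): Centre of the groove of the axle stub at the plate's -y end, on the axle's axis, 43 mm above the table
- roller_bare: White plastic roller that lacks its ring, loose on one of the two axles with 1.7 mm of radial play: flange 68 mm diameter and 18 mm high, then a hub 54 mm diameter whose top face is 28 mm above its origin, level with the lower edge of the groove (40 mm above the table). Origin at the centre of its underside, which rests on the plate
- roller_ringed: The same roller on the other axle, with a dark steel retaining ring already fitted on top of it in the groove. Origin at the centre of its underside
- cup_a: Brown paper cup, 72 mm across the rim, 85 mm high, bystander; origin at the centre of its underside
- cup_b: Second cup of the same kind, bystander; origin at the centre of its underside
- jar: White plastic jar, 84 mm diameter, 130 mm high, bystander; origin at the centre of its underside
Mind the look-alikes: they are no part of the job. What is shaped like the roller_bare but green or purple is not meant. Several things have the shape of the plate; the one meant has the colours described above.

How it is judged:
By the outcome, as a careful person would: the job done as asked, in the order asked, and still so for the second after the job is handed in, while the arm keeps its last pose, push and grip.
It also fails if it takes over 38 s, if anything falls off the work surface, if the arm or the gripper's body presses on something with over 40 N, if the wrist force passes 120 N, or if a joint passes its speed limit or range.

## Robot

A 6-joint arm with a two-finger parallel gripper is mounted at the origin on the work surface. World frame = base frame: x ahead of the robot, y to its left, z up, the work surface at z = 0. Lengths are in m, angles in rad, forces in N, time in s.
With the tool pointing down it reaches from about 0.2 to 0.875 m from the base axis. Payload 3.4 kg.
Tool frame: the origin (TCP) lies between the finger pads, 19 mm behind the fingertips; this is the grasp point; z points along the fingers, y is the line along which they close (so a half turn about z gives the same grasp; the last joint's range is limited). The gripper opens to 94 mm and grips with 3 to 60 N. Pads are 16 mm wide; open, the fingers measure 119 mm over their backs; the gripper's body (75 mm by 177 mm) begins 78 mm behind the grasp point.
Start: joints at [-1.364, 0.276, 1.505, -0, 1.361, -0.121], TCP at [0.185, -0.544, 0.224] pointing down, gripper open.
Joint ranges: [-2.89, 2.89], [-0.75, 2.08], [0.22, 2.7], [-1.18, 4.32], [0.11, 2.71], [-2.7, 2.7]. Speed limits (rad/s): [2.57, 2.57, 3.14, 3.14, 3.14, 3.14].

## Interface

Orientations are given as a rotation vector (axis times angle).
In Python, from workcell import bot gives the robot as it stands. The module is installed in compiled form; this text tells all that it offers.
- The arm moves only by the tool move_arm, never from a script. Its argument "increments" is text: rows parted by semicolons, each of 4 numbers parted by spaces: the shift along the tool's x, y, z in mm, then the turn about the tool's z in degrees. In form: tx ty tz twist; .... A call has 1 to 5 rows; each row shifts and turns the commanded pose from where the row before left it, along the tool's axes as they then stand; what a row does not reach is not made up. A row lasts 1/8 s, in which the tool goes at most 62.5 mm and 10.7 degrees, less where a joint would pass 70% of its speed; a pose out of reach is approached as far as the arm can. A call is refused whole if a number of a shift passes 62.5 or a number of a turn 10.7, either way. A call with a gripper value outside its range is refused whole. "hand" is the finger opening in mm, from 0 to 94, set as the call begins (left out, the last holds). The fingers move at their own pace and stop on an object; the grip force is fixed at half the most. Time passes only in rows, so rows that do not move let the fingers close. It gives the time, the measured TCP pose, the force, the opening and the grip force at its end, in the units of the state.
- bot.get_obs(): the state, without advancing time (a new reading comes with each control period).
- bot.grab_frame(name): name is "scene" or "side" or "wrist"; returns a dict with "image" (420x560x3 uint8, red, green, blue), "range_z" (420x560 float32, m along the optical axis (not along the pixel's ray), 0 where there is no reading), "mtx" (3x3 intrinsics, pixels), "R" (3x3) and "t" (3): a world point X has camera coordinates R X + t; the wrist camera has in their place "tool_from_camera" (4x4, takes a point from camera to tool coordinates, whose origin is the TCP and whose axes are the flange's). Camera axes: x right, y down, z forward; pixel columns grow to the right and rows downward; lengths in m; the calibration is good to about 2 mm. A picture is of the moment at which its call begins: read the wrist's pose just before it.
- bot.hand_in(): hands the job in; it is judged then, once.
The state is a dict: "clock": time; "q": joint angles; "qd": joint speeds; "joint_efforts": joint torques, N m; "eef_pos": TCP position; "orientation": TCP orientation; "force": force on the tool from outside, world axes, zero at the start; "moment": the same for the moment, N m; "finger_gap": opening from 0.0 (shut) to 1.0 (fully open); "grasp_force": force on a finger pad.
Only numpy, scipy, OpenCV 4.12 (cv2) and the standard library are available. Lean on these libraries where they do the work, as an engineer would, in place of code of your own. Each camera call takes 0.05 s, during which the arm holds its last target. There are 200 camera calls.

## Working session

There is one attempt and no reset: what is moved stays moved. The work goes in short steps, Python scripts to look and compute and a tool call to move; the robot and the scene stay as the last step left them, time stands still between calls to the robot, and variables do not carry over. Pictures are saved under pics/ and viewed, at most 10 in all, crops included, and the job is handed in when it is done.

Besides the shell and the picture viewer there is one more tool, called after "Emit:" as a command line: name --argument value ..., lists and objects as JSON in quotes. move_arm: Moves the arm, as the interface text tells. Its arguments: {"type":"object","properties":{"increments":{"type":"string"},"hand":{"type":"number"}},"required":["increments"]}

```bash
mkdir -p pics; cat > h.py <<'E'
import numpy as np, cv2
from workcell import bot
def grab(n):
    f=bot.grab_frame(n); np.savez(f'pics/{n}.npz',**f); return f
def cloud(f):
    z=f['range_z']; h,w=z.shape; u,v=np.meshgrid(np.arange(w),np.arange(h))
    K=f['mtx']; P=np.stack([(u-K[0,2])*z/K[0,0],(v-K[1,2])*z/K[1,1],z],-1)
    if 'R' in f: X=(P-f['t'])@f['R']
    else:
        T=f['tool_from_camera']; X=P@T[:3,:3].T+T[:3,3]
        o=bot.get_obs(); R=cv2.Rodrigues(np.array(o['orientation'],float))[0]; X=X@R.T+np.array(o['eef_pos'])
    X[z==0]=np.nan; return X
E
python3 - <<'E'
from h import *
print(bot.get_obs())
a=grab('scene');b=grab('side')
for n,f in(('scene',a),('side',b)): cv2.imwrite(f'pics/{n}1.png',f['image'][...,::-1]); print(n,-f['R'].T@f['t'])
E
```

```text
{'clock': 0.0, 'q': array([-1.36397835e+00,  2.76596522e-01,  1.50609734e+00, -1.21688571e-05,
        1.36068246e+00, -1.21016769e-01]), 'qd': array([ 0.00022528, -0.00175023,  0.00087899, -0.00040777,  0.00112093,
        0.00105592]), 'joint_efforts': array([-1.16691404e-03, -4.04589558e+01, -2.37232000e+01,  7.01042055e-02,
        3.43332463e-02, -1.61749572e-04]), 'eef_pos': array([ 0.18502106, -0.54387306,  0.2234181 ]), 'orientation': array([-3.09772321e+00, -5.12371864e-01,  1.38755834e-04]), 'force': array([ 0.10699301, -0.00283385, -0.14993839]), 'moment': array([-0.0308652 , -0.04540422,  0.02471317]), 'grasp_force': 0.0, 'finger_gap': 1.0019509071850807}
scene [ 1.4609752  -0.15925432  1.06908145]
side [-0.22557412  0.7702012   0.67301384]
```

View pics/scene1.png

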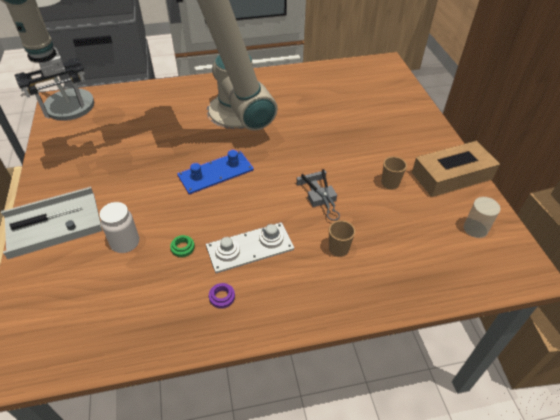

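View pics/side1.png

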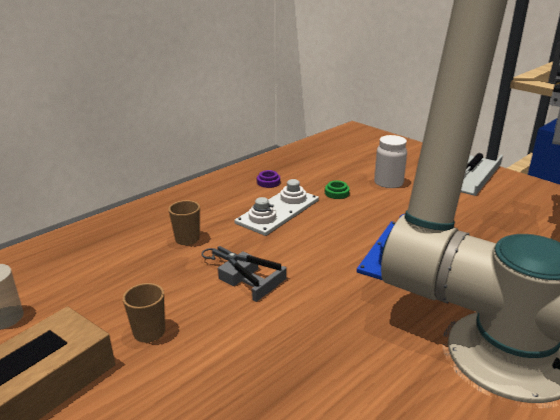

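Scene: the aluminium plate is at (250,247) with rollers at (228,247) and (271,236). The blue plate at (215,172) and the green (182,246) and purple (222,295) rings are look-alikes. The pliers are at (320,192). Next I enlarge the rollers and the pliers, and measure.

```bash
python3 - <<'E'
from h import *
S=dict(np.load('pics/scene.npz'));D=dict(np.load('pics/side.npz'))
def crop(f,x0,y0,x1,y1): return cv2.resize(f['image'][y0:y1,x0:x1,::-1],(400,300),interpolation=cv2.INTER_CUBIC)
im=np.vstack([np.hstack([crop(S,200,217,300,277),crop(D,230,170,330,235)]),np.hstack([crop(S,280,160,360,220),crop(D,195,235,295,300)])])
cv2.imwrite('pics/crops.png',im)
for n,f in(('scene',S),('side',D)):
    X=cloud(f)
    # axle tops
    if n=='scene': bp=(205,222,297,272); bl=(290,165,345,222)
    else: bp=(232,172,325,235); bl=(198,240,292,298)
    x0,y0,x1,y1=bp; P=X[y0:y1,x0:x1].reshape(-1,3)
    T=P[(P[:,2]>.056)&(P[:,2]<.07)]
    _,lab,c=cv2.kmeans(T[:,:2].astype(np.float32),2,None,(3,50,1e-5),5,cv2.KMEANS_PP_CENTERS)
    for k in(0,1):
        t=T[lab.ravel()==k]; print(n,'axle',len(t),t.mean(0),(t.min(0)+t.max(0))/2,np.ptp(t,axis=0))
    Pp=P[(P[:,2]>.009)&(P[:,2]<.016)]; print(' plate',cv2.minAreaRect(Pp[:,:2].astype(np.float32)*1000))
    x0,y0,x1,y1=bl; Q=X[y0:y1,x0:x1].reshape(-1,3)
    for lo,hi in((.015,.034),(.034,.06)):
        q=Q[(Q[:,2]>lo)&(Q[:,2]<hi)]; print(' pl',lo,len(q),q.mean(0),cv2.minAreaRect(q[:,:2].astype(np.float32)*1000))
        np.save(f'pics/{n}_{lo}.npy',q)
E
```

```text
scene axle 96 [ 0.66877611 -0.12943324  0.06047475] [ 0.6676435  -0.12900961  0.06120487] [0.0328413  0.03239031 0.01012948]
scene axle 84 [ 0.64862116 -0.00090054  0.06070294] [ 0.64770564 -0.00119124  0.06152042] [0.0325751  0.03150441 0.01023022]
 plate ((658.3392944335938, -64.80765533447266), (103.29423522949219, 228.99627685546875), 8.87951946258545)
 pl 0.015 455 [0.50714709 0.18028019 0.02579871] ((520.0834350585938, 190.07373046875), (198.17076110839844, 99.89802551269531), 10.63984489440918)
 pl 0.034 260 [0.50645868 0.18182383 0.03967673] ((506.07037353515625, 183.1451416015625), (156.63308715820312, 75.02508544921875), 6.463748455047607)
side axle 82 [ 0.66191794 -0.12127     0.06272996] [ 0.66554617 -0.12397073  0.0624814 ] [0.03267641 0.03061394 0.01236959]
side axle 98 [0.6422834  0.00653185 0.06270462] [0.64370838 0.00600758 0.06159213] [0.03129128 0.03394424 0.01063541]
 plate ((698.5513916015625, -68.40145874023438), (201.37521362304688, 272.2611083984375), 14.090845108032227)
 pl 0.015 906 [0.48187628 0.194651   0.02692602] ((520.6240234375, 192.60845947265625), (200.01414489746094, 100.3008041381836), 9.319454193115234)
 pl 0.034 726 [0.49455216 0.18765761 0.04146539] ((504.4292907714844, 186.4532012939453), (157.448974609375, 95.20903778076172), 5.687006950378418)
```

View pics/crops.png

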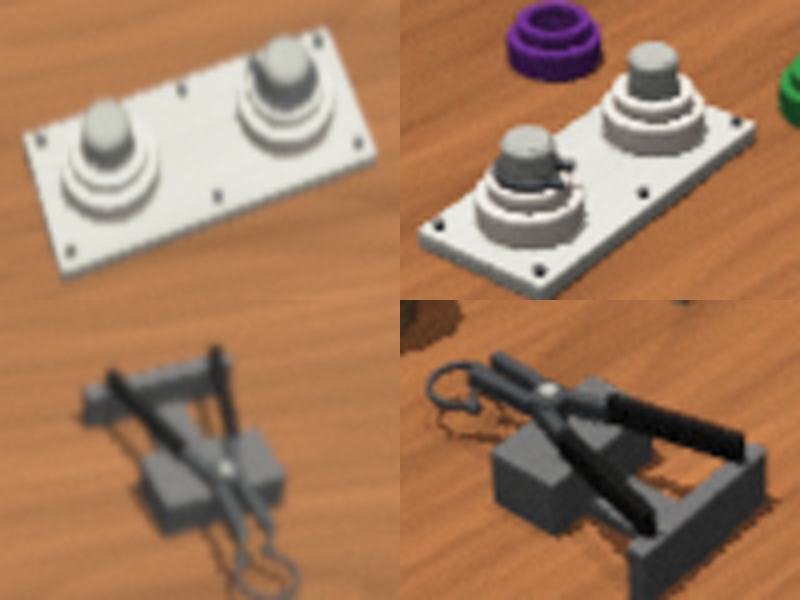

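Crops: in the upper row, the roller at scene (271,236) / side (262,210) has the dark ring with its ears. The one at scene (228,247) / side (293,192) is bare, white, and on the aluminium plate, so that is the target, with its axle near (0.668, -0.129). The pliers' tips point to about +x (yaw near 10°), pivot near (0.53, 0.19). I'll move above them.

Emit:
move_arm --increments "30 -37 0 0;30 -37 0 0;30 -37 0 0;30 -37 0 0;30 -37 0 0" --hand 94

```text
clock: 0.72
eef_pos: [0.2678, -0.3193, 0.224]
orientation: [-3.099, -0.512, -0.0]
force: [0.3, -0.0, -0.3]
finger_gap: 0.999
grasp_force: 0.0
```

Emit:
move_arm --increments "30 -37 0 0;30 -37 0 0;30 -37 0 0;30 -37 0 0;30 -37 0 0"

```text
clock: 1.35
eef_pos: [0.3501, -0.096, 0.2241]
orientation: [3.099, 0.512, 0.0]
force: [0.7, -0.1, 0.4]
finger_gap: 0.999
grasp_force: 0.0
```

Emit:
move_arm --increments "30 -37 0 0;30 -37 0 0;30 -37 0 0;30 -37 0 0;30 -37 0 0"

```text
clock: 1.98
eef_pos: [0.4325, 0.1275, 0.224]
orientation: [3.099, 0.513, -0.0]
force: [-0.3, -0.4, 0.7]
finger_gap: 1.001
grasp_force: 0.0
```

Emit:
move_arm --increments "30 -37 0 0;0 0 0 9;0 0 0 0;0 0 0 0"

```text
clock: 2.48
eef_pos: [0.4486, 0.1702, 0.224]
orientation: [3.13, 0.27, -0.001]
force: [-0.3, -0.6, -0.0]
finger_gap: 0.999
grasp_force: 0.0
```

```bash
python3 - <<'E'
from h import *
o=bot.get_obs(); print(o['eef_pos'],o['orientation'],o['clock'])
f=grab('wrist'); X=cloud(f); np.save('pics/w1.npy',X); cv2.imwrite('pics/w1.png',f['image'][...,::-1]); print(f['tool_from_camera'].round(3))
E
```

```text
[0.44863008 0.17020235 0.22402239] [ 3.12964492e+00  2.70342413e-01 -9.89358668e-04] 2.475
[[ 0.001 -0.974 -0.226  0.064]
 [ 1.     0.001  0.001  0.   ]
 [-0.001 -0.226  0.974 -0.159]
 [ 0.     0.     0.     1.   ]]
```

View pics/w1.png

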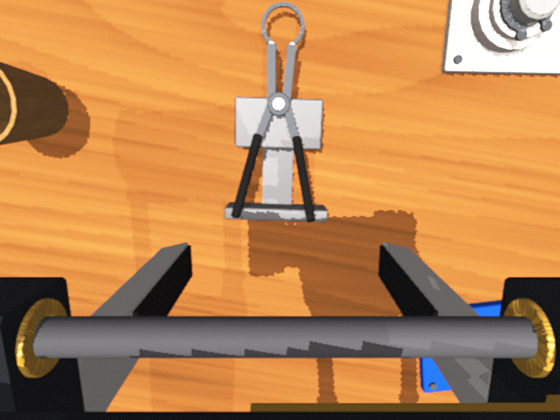

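Wrist view: pivot at (279,103), ring at (283,25), rear handle ends at (236,215) and (309,217). The ringed roller shows at (527,15).

```bash
cat > pl.py <<'E'
from h import *
def pliers(X,box):
    # stand height + plier geometry; returns pivot, yaw
    x0,y0,x1,y1=box; P=X[y0:y1,x0:x1].reshape(-1,3); P=P[np.isfinite(P[:,2])]
    return P
E
python3 - <<'E'
from pl import *
X=np.load('pics/w1.npy'); f=dict(np.load('pics/wrist.npz')); I=f['image'].astype(int)
print('table z',np.nanmedian(X[150:200,350:420,2]))
for p in [(279,103),(236,210),(309,212),(258,140),(298,140)]:
    u,v=p; w=X[v-2:v+3,u-2:u+3].reshape(-1,3); print(p,np.nanmedian(w,0))
def cen(m):
    P=X[m]; return P
H=X[...,2]
box=np.zeros(H.shape,bool); box[0:225,215:335]=1
blk=box&(I.max(-1)<60)&(H>.033)&(H<.06)
n,l,st,c=cv2.connectedComponentsWithStats(blk.astype(np.uint8)); 
A=[]
for k in range(1,n):
    if st[k,4]>80:
        P=X[l==k]; m=P.mean(0); d=np.linalg.svd((P-m)[:,:2],full_matrices=False)[2][0]; d*=np.sign(d[0]); A.append((m,d)); print('handle',st[k,4],m,np.degrees(np.arctan2(d[1],d[0])),np.ptp((P-m)[:,:2]@d))
ring=box&(H>.008)&(H<.04); ring[45:]=0
P=X[ring]; print('ring',len(P),(P.min(0)+P.max(0))/2,np.ptp(P,axis=0),np.median(P,0)); 
bk=box&(H>.02)&(H<.033)&(I.max(-1)>120); bk[:90]=0
for nm,r in(('front',slice(90,155)),('rear',slice(195,225))):
    m=np.zeros_like(bk); m[r]=bk[r]; print(nm,cv2.minAreaRect(X[m][:,:2].astype(np.float32)*1000),m.sum())
# blue plate heights (scene)
S=dict(np.load('pics/scene.npz'));Y=cloud(S)[140:200,170:260]; c=S['image'][140:200,170:260].astype(int); b=c[...,2]>c[...,0]+60
Q=Y[b]; print('blue',np.nanmin(Q,0),np.nanmax(Q,0)); T=Q[Q[:,2]>.04]; print(T.min(0),T.max(0))
E
```

```text
table z -0.0011168467512613356
(279, 103) [0.53148827 0.18914824 0.04286974]
(236, 210) [0.43099911 0.21232419 0.04287299]
(309, 212) [0.44085437 0.14555997 0.04259035]
(258, 140) [0.49720032 0.20220659 0.04263074]
(298, 140) [0.50326298 0.16720045 0.0425717 ]
handle 634 [0.46362235 0.2076755  0.04241244] -7.103942641267902 0.07796523889376
handle 606 [0.4699919  0.15618482 0.04265393] 20.394091200973588 0.07828896955552425
ring 504 [0.59780543 0.19815244 0.02748159] [0.04076418 0.03831041 0.02499371] [0.60455095 0.20125442 0.01835583]
front ((514.8555908203125, 187.42501831054688), (44.80802536010742, 79.19783020019531), 8.038958549499512) 3238
rear ((429.2986755371094, 175.94528198242188), (11.917929649353027, 99.11292266845703), 7.976386070251465) 688
blue [ 0.25989127 -0.24266482  0.00308212] [ 0.4123635  -0.00140121  0.06507972]
[ 0.29232171 -0.20115083  0.04018878] [ 0.36994936 -0.04405505  0.06507972]
```

Pivot ≈ (0.532, 0.190) at 43 mm (expected 44), yaw ≈ 7.7°. The grip point is therefore about (0.465, 0.181, 0.037).

Emit:
move_arm --increments "0 0 0 2;17.5 -8.5 40 0;0 0 50 0;0 0 50 0;0 0 30 0"

```text
clock: 3.15
eef_pos: [0.4639, 0.1807, 0.0522]
orientation: [3.134, 0.211, -0.004]
force: [0.0, -0.2, 0.3]
finger_gap: 1.0
grasp_force: 0.0
```

Emit:
move_arm --increments "0 0 17 0;0 0 0 0"

```text
clock: 3.4
eef_pos: [0.4642, 0.1808, 0.0362]
orientation: [3.134, 0.211, -0.005]
force: [-0.1, 0.1, 0.0]
finger_gap: 1.0
grasp_force: 0.0
```

```bash
python3 - <<'E'
from h import *
o=bot.get_obs(); print(o['eef_pos'],o['orientation'],o['force'])
f=grab('wrist'); cv2.imwrite('pics/w2.png',f['image'][...,::-1])
E
```

```text
[0.46419646 0.18076128 0.03619094] [ 3.13389565  0.21142141 -0.00472974] [-0.12805666  0.05533277  0.00715292]
```

View pics/w2.png

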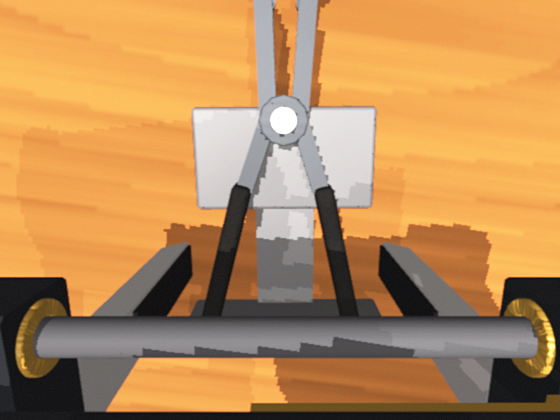

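Wrist view: the pads at (165,280) and (400,280) straddle both handles, and the pivot at (283,120) is centred. Squeezing now.

Emit:
move_arm --increments "0 0 -0.8 0;0 0 0 0;0 0 0 0;0 0 0 0;0 0 0 0" --hand 0

```text
clock: 4.08
eef_pos: [0.465, 0.1814, 0.0385]
orientation: [-3.134, -0.213, 0.0]
force: [-1.4, -1.2, 6.7]
finger_gap: 0.507
grasp_force: 6.5
```

Emit:
move_arm --increments "0 0 0 0;0 0 0 0;0 0 0 0;0 0 0 0"

```text
clock: 4.58
eef_pos: [0.465, 0.1815, 0.0386]
orientation: [-3.134, -0.213, -0.0]
force: [-1.7, -0.2, 6.0]
finger_gap: 0.267
grasp_force: 30.0
```

Emit:
move_arm --increments "0 0 -10 0;0 0 -20 0;0 0 -30 0;0 0 -40 0;0 0 0 0"

```text
clock: 5.2
eef_pos: [0.4675, 0.1819, 0.1408]
orientation: [-3.133, -0.213, -0.011]
force: [0.3, -1.0, -1.9]
finger_gap: 0.261
grasp_force: 30.0
```

```bash
python3 - <<'E'
from h import *
o=bot.get_obs(); print(o['eef_pos'],o['orientation'],o['force'],o['finger_gap'],o['grasp_force'])
f=grab('wrist'); X=cloud(f); np.save('pics/w3.npy',X); cv2.imwrite('pics/w3.png',f['image'][...,::-1])
R=cv2.Rodrigues(o['orientation'])[0]; np.save('pics/w3t.npy',(X-o['eef_pos'])@R)
E
```

```text
[0.46750323 0.1819171  0.14081743] [-3.13332256 -0.21308116 -0.01107516] [ 0.30499896 -1.00380438 -1.9195157 ] 0.2605766746655054 29.993747770786285
```

View pics/w3.png

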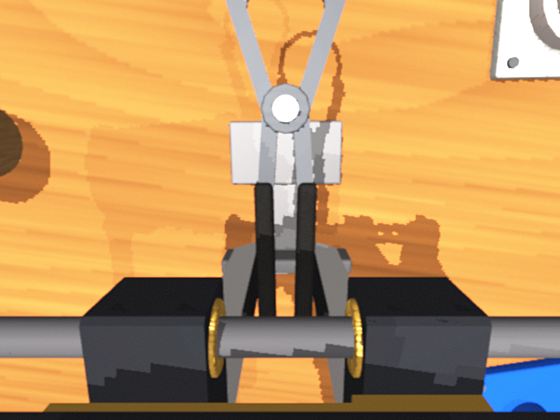

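Wrist view: pliers held fully squeezed, handles parallel at (265,250)/(307,250), pivot at (286,108). Now measure the pivot, tilt and ring in the tool frame, plus the axle target.

```bash
python3 - <<'E'
from h import *
T=np.load('pics/w3t.npy')*1e3; X=np.load('pics/w3.npy')*1e3
for p in [(286,108),(265,200),(307,200),(262,230),(309,230),(258,80),(312,80),(240,10),(331,10)]:
    u,v=p; print(p,np.nanmedian(T[v-2:v+3,u-2:u+3].reshape(-1,3),0).round(1),np.nanmedian(X[v-2:v+3,u-2:u+3].reshape(-1,3),0).round(1))
o=bot.get_obs(); R=cv2.Rodrigues(o['orientation'])[0]; print(R.round(4))
c=R@[.134,0,.019]+o['eef_pos']; print('ring pred',c)
for n in('scene','side'):
    f=grab(n); p=f['R']@c+f['t']; p=f['mtx']@p; u,v=(p[:2]/p[2]).astype(int); print(n,u,v)
    cv2.imwrite(f'pics/{n}_r.png',cv2.resize(f['image'][max(v-30,0):v+30,u-40:u+40,::-1],(400,300),interpolation=cv2.INTER_CUBIC))
    Y=cloud(f)[v-30:v+30,u-40:u+40].reshape(-1,3); m=(abs(Y-c)<[.03,.03,.008]).all(1); P=Y[m]; print(m.sum(),P.mean(0),(P.min(0)+P.max(0))/2,np.ptp(P,axis=0))
cv2.imwrite('pics/r1.png',np.hstack([cv2.imread('pics/scene_r.png'),cv2.imread('pics/side_r.png')]))
E
```

```text
(286, 108) [70.2  0.9 -1. ] [537.1 190.5 142.3]
(265, 200) [32.9 -7.8 -1.7] [499.1 194.1 142.7]
(307, 200) [33.1  9.8 -1.8] [501.5 176.7 142.9]
(262, 230) [20.  -9.2 -1.8] [486.  193.7 142.8]
(309, 230) [19.9 10.8 -1.7] [488.8 173.9 142.6]
(258, 80) [ 81.2 -10.3   3.1] [546.5 203.1 138.3]
(312, 80) [81.2 11.4  2.9] [549.5 181.6 138.5]
(240, 10) [106.9 -16.9   3.2] [571.2 213.2 138.3]
(331, 10) [106.8  18.3   3.2] [575.8 178.3 138.3]
[[ 9.908e-01  1.354e-01  2.700e-03]
 [ 1.354e-01 -9.908e-01  5.000e-04]
 [ 2.700e-03 -1.000e-04 -1.000e+00]]
ring pred [0.59862321 0.19968086 0.12024614]
scene 337 190
60 [0.60094312 0.19584927 0.11805553] [0.60019131 0.19562398 0.11923662] [0.04581986 0.05002482 0.01245581]
side 206 213
91 [0.59843562 0.20144858 0.11945305] [0.59696937 0.19864152 0.12110303] [0.04666126 0.05171292 0.01307535]
```

View pics/r1.png

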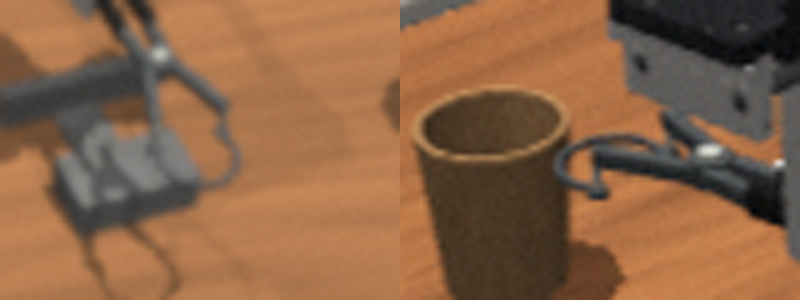

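Crops: ring fully spread and level, in scene at (337,190) and side at (206,213), near the prediction. Carry it at this height to just behind the bare roller.

Emit:
move_arm --increments "-1.5 14 0 0;-3 28 0 0;-3.5 32 0 0;-3.5 32 0 0;-3.5 32 0 0"

```text
clock: 5.98
eef_pos: [0.4679, 0.0408, 0.1368]
orientation: [3.134, 0.213, -0.004]
force: [-0.1, -0.1, -1.7]
finger_gap: 0.259
grasp_force: 30.0
```

Emit:
move_arm --increments "-3.5 32 0 0;-3.5 32 0 0;-3.5 32 0 0;-3.5 32 0 0;-3 28 0 0"

```text
clock: 6.6
eef_pos: [0.472, -0.116, 0.1368]
orientation: [-3.134, -0.212, 0.004]
force: [0.3, 0.9, -1.4]
finger_gap: 0.264
grasp_force: 30.0
```

Emit:
move_arm --increments "-3 27 0 0;-1.5 14 0 0;0 0 0 0;0 0 0 0"

```text
clock: 7.1
eef_pos: [0.4738, -0.1547, 0.1377]
orientation: [-3.133, -0.213, 0.001]
force: [-0.4, -0.5, -2.3]
finger_gap: 0.263
grasp_force: 30.0
```

```bash
python3 - <<'E'
from h import *
o=bot.get_obs(); print(o['eef_pos'],o['orientation'],o['force'],o['finger_gap'],o['grasp_force'])
f=grab('wrist'); X=cloud(f); cv2.imwrite('pics/w4.png',f['image'][...,::-1])
R=cv2.Rodrigues(o['orientation'])[0]; np.save('pics/w4.npy',X); T=(X-o['eef_pos'])@R*1e3; np.save('pics/w4t.npy',T)
m=(X[...,2]>.054)&(X[...,2]<.066)&(T[...,0]>90); n,l,st,c=cv2.connectedComponentsWithStats(m.astype(np.uint8))
for k in range(1,n):
    if st[k,4]>100: print(st[k],c[k].round(),X[l==k].mean(0),T[l==k].mean(0),np.ptp(T[l==k],axis=0),(T[l==k].min(0)+T[l==k].max(0))/2)
E
```

```text
[ 0.47384337 -0.15469817  0.1376886 ] [-3.13333136e+00 -2.13353818e-01  1.48073680e-03] [-0.44295604 -0.51760551 -2.33703796] 0.26276077172265244 29.99399185180664
```

View pics/w4.png

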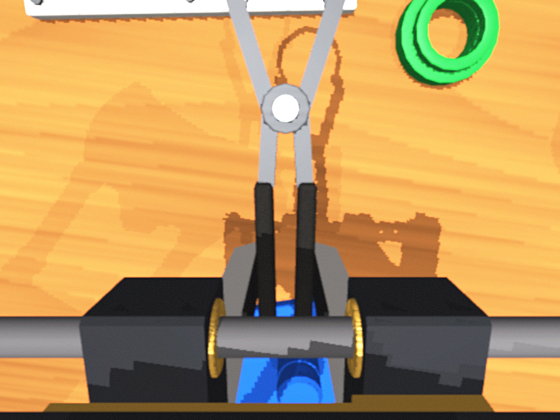

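Wrist view: the plate edge is visible at the top, the axle is out of view. Raise to see it.

Emit:
move_arm --increments "0 0 -20 0;0 0 -40 0;0 0 -40 0;0 0 -20 0;0 0 0 0"

```text
clock: 7.78
eef_pos: [0.4752, -0.155, 0.2596]
orientation: [3.132, 0.215, 0.005]
force: [-0.3, 0.1, -1.9]
finger_gap: 0.261
grasp_force: 30.0
```

```bash
python3 - <<'E'
from h import *
o=bot.get_obs(); print(o['eef_pos'],o['orientation'],o['force'],o['finger_gap'])
f=grab('wrist'); X=cloud(f); cv2.imwrite('pics/w5.png',f['image'][...,::-1])
R=cv2.Rodrigues(o['orientation'])[0]; T=(X-o['eef_pos'])@R*1e3
print('pivot',np.nanmedian(T[106:111,284:289].reshape(-1,3),0))
for lo,hi in((.055,.067),(.025,.034),(.035,.044)):
  m=(X[...,2]>lo)&(X[...,2]<hi)&(T[...,0]>120); n,l,st,c=cv2.connectedComponentsWithStats(m.astype(np.uint8))
  for k in range(1,n):
    if st[k,4]>100: print(lo,st[k],X[l==k].mean(0),T[l==k].mean(0).round(1),np.ptp(T[l==k],axis=0).round(1),((T[l==k].min(0)+T[l==k].max(0))/2).round(1))
m=(X[...,2]>.009)&(X[...,2]<.014)&(T[...,0]>60)&(f['image'].min(-1)>170); print('plate',cv2.minAreaRect(X[m][:,:2].astype(np.float32)*1000),m.sum())
E
```

```text
[ 0.47519319 -0.15495378  0.25963686] [3.13237897 0.21521281 0.00537563] [-0.30020065  0.0619349  -1.88026717] 0.26107398671330373
pivot [71.08979125  0.41440876 -1.67166524]
0.025 [110   0  70  31 765] [ 0.62181714 -0.00484965  0.02729578] [ 165.  -129.1  232.6] [26.2 65.1  9. ] [ 166.8 -132.8  230.4]
0.025 [249   0  68  28 753] [ 0.64064584 -0.129735    0.027238  ] [166.6  -2.8 232.9] [23.6 63.3  9. ] [167.9  -2.6 230.7]
0.025 [391  34  31  16 107] [ 0.6353749  -0.25087496  0.02563387] [144.8 116.4 234.7] [13.4 29.8  2.4] [143.7 116.6 234.2]
0.025 [373  40  18  28 104] [ 0.62152134 -0.22852762  0.02552881] [134.1  92.4 234.7] [24.7 15.5  2.1] [132.6  93.6 234.2]
0.035 [115   0  54  22 676] [ 0.62509811 -0.00243621  0.03944542] [ 168.6 -131.   220.5] [18.7 48.3  8.7] [ 167.5 -132.   220.6]
0.035 [257   0  51  18 461] [ 0.64406425 -0.12898188  0.0366307 ] [170.1  -3.1 223.6] [14.3 46.   4. ] [169.9  -3.  223.2]
plate ((627.1219482421875, -66.60798645019531), (47.56204605102539, 228.261474609375), 8.4606351852417) 3151
```

View pics/w5.png

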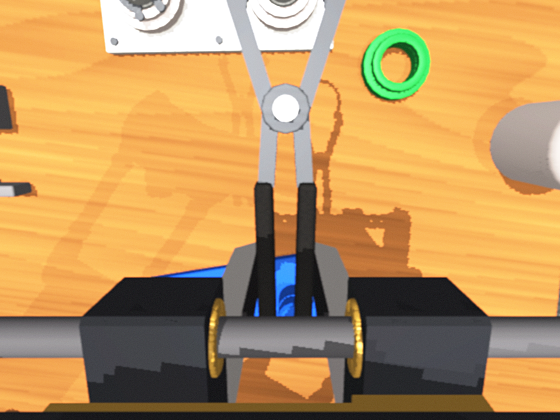

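Wrist view: the bare roller is ahead at (273,5), partly behind the jaws, with the ringed roller at (150,10). Move to hover above the axle, then measure ring against axle with the fixed cameras.

Emit:
move_arm --increments "0 0 15 0;10 0 35 0;18 -0.5 40 0;18 -0.5 30 0;10 -0.5 15 0"

```text
clock: 8.45
eef_pos: [0.5279, -0.1453, 0.1192]
orientation: [-3.131, -0.213, 0.009]
force: [-0.1, -0.7, -0.3]
finger_gap: 0.264
grasp_force: 30.0
```

Emit:
move_arm --increments "3.5 0 10 0;0 0 10 0;0 0 0 0;0 0 0 0"

```text
clock: 8.95
eef_pos: [0.5332, -0.1462, 0.1038]
orientation: [3.134, 0.213, 0.002]
force: [-0.4, 0.1, -1.4]
finger_gap: 0.259
grasp_force: 30.0
```

```bash
cat > meas.py <<'E'
from h import *
from scipy.ndimage import map_coordinates, gaussian_filter
from scipy.optimize import minimize
def measure():
    o=bot.get_obs(); R=cv2.Rodrigues(o['orientation'])[0]; print('tcp',o['eef_pos'].round(4),'tilt',R[2].round(4),o['force'].round(1),o['finger_gap'].round(3),'t',o['clock'])
    c0=R@[.134,0,.022]+o['eef_pos']; xd=R[:2,0]; out={}
    for n in('scene','side'):
        ref=dict(np.load(f'pics/{n}.npz')) if not n=='x' else 0
        f=bot.grab_frame(n); g=cv2.cvtColor(f['image'],cv2.COLOR_RGB2GRAY).astype(float)
        g0=cv2.cvtColor(np.load(f'pics/{n}0.npz')['image'],cv2.COLOR_RGB2GRAY).astype(float)
        proj=lambda P:(lambda q:q[:,:2]/q[:,2:])((P@f['R'].T+f['t'])@f['mtx'].T)
        th=np.radians(np.arange(0,360,4))
        def samp(im,c,r,t):
            P=np.stack([c[0]+r*np.cos(t),c[1]+r*np.sin(t),np.full_like(t,c[2])],1); p=proj(P); return map_coordinates(im,[p[:,1],p[:,0]],order=1)
        yaw=np.arctan2(xd[1],xd[0]); tr=yaw+np.radians(np.arange(-105,106,3))
        d=g-g0  # darkening by ring against the empty scene
        best=min(((samp(d,(c0[0]+dx,c0[1]+dy,c0[2]+dz),.0222,tr).mean(),dx,dy,dz) for dx in np.arange(-8,8.1,1)/1e3 for dy in np.arange(-8,8.1,1)/1e3 for dz in np.arange(-4,4.1,2)/1e3))
        for dz in(-.004,-.002,0,.002,.004):
            r=[min((samp(d,(c0[0]+dx,c0[1]+dy,c0[2]+dz),.0222,tr).mean(),dx*1e3,dy*1e3) for dx in np.arange(-8,8.1,.5)/1e3 for dy in np.arange(-8,8.1,.5)/1e3)]; print(n,'ring dz',dz,np.round(r,1))
        # axle: gradient of top edge in the empty scene (chamfered top r=14)
        def sc(x): return samp(g0,(x[0],x[1],.062),.012,th).mean()-samp(g0,(x[0],x[1],.062),.0195,th).mean()
        a=max((sc((.668+dx,-.129+dy)),.668+dx,-.129+dy) for dx in np.arange(-8,8.1,.5)/1e3 for dy in np.arange(-8,8.1,.5)/1e3); print(n,'axle',np.round(a,4))
    print('ring pred',c0.round(4))
E
cp pics/scene.npz pics/scene0.npz; cp pics/side.npz pics/side0.npz
python3 -c "
from meas import *
measure()
a=grab('scene');b=grab('side')
for n,f in(('scene',a),('side',b)):
    X=cloud(f).reshape(-1,3); T=X[(X[:,2]>.057)&(X[:,2]<.066)&(abs(X[:,0]-.667)<.025)&(abs(X[:,1]+.127)<.025)]; print(n,'axle top now',len(T),T.mean(0))
    T=X[(X[:,2]>.075)&(X[:,2]<.093)&(abs(X[:,0]-.667)<.04)&(abs(X[:,1]+.127)<.04)]; print('ring band',len(T),T.min(0),T.max(0),np.median(T,0))
"
```

```text
Traceback (most recent call last):
  File "meas.py", line 5, in measure
    o=bot.get_obs(); R=cv2.Rodrigues(o['orientation'])[0]; print('tcp',o['eef_pos'].round(4),'tilt',R[2].round(4),o['force'].round(1),o['finger_gap'].round(3),'t',o['clock'])
                                                                                                                                      ^^^^^^^^^^^^^^^^^^^^^
AttributeError: 'float' object has no attribute 'round'
```

```bash
sed -i "s/o\['finger_gap'\].round(3)/round(o['finger_gap'],3)/; /best=min/d; /ref=dict/d" meas.py
python3 -c "
from meas import *
measure()
a=grab('scene');b=grab('side')
ims=[]
for n,f in(('scene',a),('side',b)):
    X=cloud(f).reshape(-1,3)
    T=X[(X[:,2]>.075)&(X[:,2]<.093)&(abs(X[:,0]-.667)<.04)&(abs(X[:,1]+.127)<.04)]; print('ring band',len(T),T.min(0),T.max(0),np.median(T,0))
"
```

```text
tcp [ 0.5332 -0.1462  0.1038] tilt [ 1.2e-03  8.0e-04 -1.0e+00] [-0.4  0.1 -1.4] 0.259 t 8.95
scene ring dz -0.004 [[-57.8  -4.5  -1.5]]
scene ring dz -0.002 [[-57.6  -3.   -1.5]]
scene ring dz 0 [[-57.5  -1.5  -2. ]]
scene ring dz 0.002 [[-57.5   0.   -2. ]]
scene ring dz 0.004 [[-57.4   1.5  -2. ]]
scene axle [30.4031  0.668  -0.1295]
side ring dz -0.004 [[-33.2  -8.   -8. ]]
side ring dz -0.002 [[-29.1  -8.   -8. ]]
side ring dz 0 [[-16.8  -8.   -6. ]]
side ring dz 0.002 [[-10.9  -3.5  -0.5]]
side ring dz 0.004 [[-10.8  -6.5   2.5]]
side axle [58.2688  0.6645 -0.1255]
ring pred [ 0.666  -0.1281  0.082 ]
ring band 72 [ 0.64622179 -0.15746991  0.07798554] [ 0.69140733 -0.10708153  0.09131079] [ 0.6678997  -0.132298    0.08245327]
ring band 41 [ 0.64411539 -0.15130302  0.08100873] [ 0.69107993 -0.10248943  0.09199988] [ 0.66845296 -0.10977517  0.08626428]
```

Emit:
move_arm --increments "0.5 0 7 0;0 0 6 0;0 0 0 0;0 0 0 0"

```text
clock: 9.65
eef_pos: [0.5336, -0.1458, 0.0899]
orientation: [-3.134, -0.213, 0.0]
force: [-0.1, -0.6, -1.1]
finger_gap: 0.261
grasp_force: 30.0
```

```bash
python3 -c "
from meas import *
measure()
o=bot.get_obs(); R=cv2.Rodrigues(o['orientation'])[0]; c=R@[.134,0,.022]+o['eef_pos']
rows=[]
t=np.radians(np.arange(0,360,5))
for n,ax in(('scene',(.668,-.1293)),('side',(.6645,-.1255))):
    f=grab(n); P=lambda c,r:(lambda q:q[:,:2]/q[:,2:])((np.stack([c[0]+r*np.cos(t),c[1]+r*np.sin(t),0*t+c[2]],1)@f['R'].T+f['t'])@f['mtx'].T)
    u,v=P(c,0)[0].round().astype(int); im=cv2.resize(f['image'][v-18:v+18,u-24:u+24,::-1],(400,300),interpolation=cv2.INTER_CUBIC); s=400/48
    ov=im.copy()
    for cc,r,col in((c,.0215,(0,0,255)),((*ax,.062),.015,(0,255,0)),((*ax,.062),.017,(0,255,255))):
        cv2.polylines(ov,[((P(cc,r)-[u-24,v-18]+.5)*s).round().astype(np.int32)],True,col,1)
    rows.append(np.hstack([im,ov]))
cv2.imwrite('pics/last.png',np.vstack(rows))
"
```

```text
tcp [ 0.5336 -0.1458  0.0899] tilt [-2.e-04 -1.e-04 -1.e+00] [-0.1 -0.6 -1.1] 0.261 t 9.65
scene ring dz -0.004 [[-57.3  -4.   -2. ]]
scene ring dz -0.002 [[-57.2  -2.5  -2. ]]
scene ring dz 0 [[-57.  -1.  -2.]]
scene ring dz 0.002 [[-56.9   0.5  -2.5]]
scene ring dz 0.004 [[-56.9   2.   -2.5]]
scene axle [30.4031  0.668  -0.1295]
side ring dz -0.004 [[-49.1  -8.   -8. ]]
side ring dz -0.002 [[-47.5  -8.   -5.5]]
side ring dz 0 [[-44.5  -8.   -2.5]]
side ring dz 0.002 [[-42.1  -8.    0. ]]
side ring dz 0.004 [[-41.9  -7.5   3. ]]
side axle [58.2688  0.6645 -0.1255]
ring pred [ 0.6664 -0.1277  0.0679]
```

View pics/last.png

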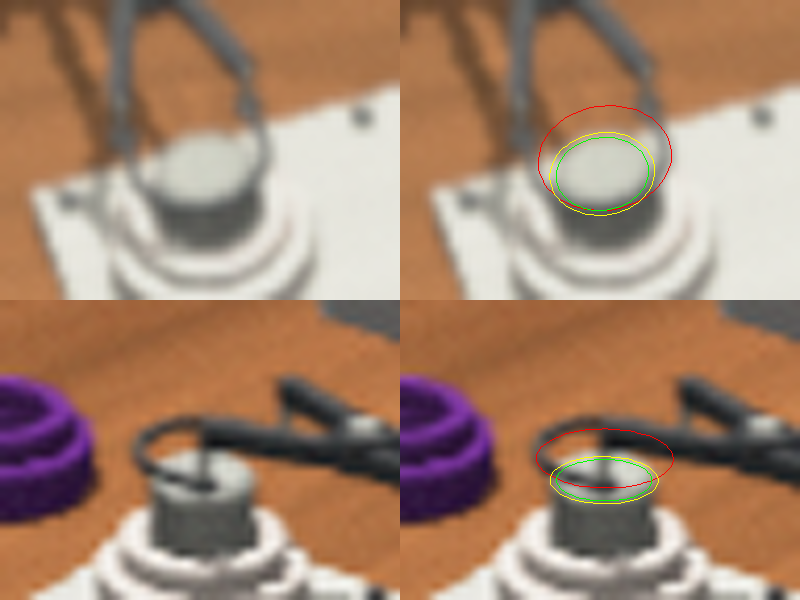

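Last view: the spread ring sits just above the bare axle, within about 1–1.5 mm of centred in both cameras (scene ring columns 133–268 against axle 152–257, centres 200 and 204). Its height is near TCP − 20.5 mm. Nudge forward about 1.2 mm and lower in steps, watching force.

Emit:
move_arm --increments "1.2 -0.2 0 0;0 0 4 0;0 0 4 0;0 0 4 0;0 0 0 0"

```text
clock: 10.48
eef_pos: [0.5344, -0.1454, 0.0775]
orientation: [-3.134, -0.213, 0.002]
force: [-0.1, 0.3, -1.2]
finger_gap: 0.263
grasp_force: 30.0
```

Emit:
move_arm --increments "0 0 3 0;0 0 3 0;0 0 3 0;0 0 0 0"

```text
clock: 10.98
eef_pos: [0.5345, -0.1454, 0.0687]
orientation: [-3.134, -0.213, 0.001]
force: [-0.1, 0.4, -1.5]
finger_gap: 0.262
grasp_force: 30.0
```

```bash
python3 -c "
from meas import *
measure()
for n,ax in(('scene',(.668,-.1293)),('side',(.6645,-.1255))):
    f=grab(n); X=cloud(f).reshape(-1,3)
    for lo,hi in((.0575,.067),):
        T=X[(X[:,2]>lo)&(X[:,2]<hi)&(abs(X[:,0]-ax[0])<.02)&(abs(X[:,1]-ax[1])<.02)]; print(n,len(T),T.mean(0))
"
```

```text
tcp [ 0.5345 -0.1454  0.0687] tilt [-6.e-04 -2.e-04 -1.e+00] [-0.1  0.4 -1.5] 0.262 t 10.975
scene ring dz -0.004 [[-71.3  -3.   -2.5]]
scene ring dz -0.002 [[-71.3  -1.5  -2.5]]
scene ring dz 0 [[-71.3   0.   -2.5]]
scene ring dz 0.002 [[-71.2   1.5  -2.5]]
scene ring dz 0.004 [[-71.1   3.   -2.5]]
scene axle [30.4031  0.668  -0.1295]
side ring dz -0.004 [[-70.3  -2.   -3. ]]
side ring dz -0.002 [[-70.5  -5.    0. ]]
side ring dz 0 [[-70.6  -7.5   2.5]]
side ring dz 0.002 [[-69.6  -8.    5. ]]
side ring dz 0.004 [[-62.5  -8.    6. ]]
side axle [58.2688  0.6645 -0.1255]
ring pred [ 0.6673 -0.1273  0.0467]
scene 95 [ 0.66661372 -0.12874867  0.06073827]
side 56 [ 0.66508898 -0.12166526  0.0635998 ]
```

Emit:
move_arm --increments "0 0 2.5 0;0 0 2.5 0;0 0 0 0;0 0 0 0"

```text
clock: 11.68
eef_pos: [0.5347, -0.1455, 0.064]
orientation: [3.134, 0.213, -0.0]
force: [-0.5, -0.1, -1.2]
finger_gap: 0.262
grasp_force: 30.0
```

Emit:
move_arm --increments "0 0 1 0;0 0 0 0"

```text
clock: 11.92
eef_pos: [0.5348, -0.1455, 0.0631]
orientation: [3.134, 0.213, 0.0]
force: [-0.1, 0.1, -1.9]
finger_gap: 0.262
grasp_force: 30.0
```

Emit:
move_arm --increments "0 0 1 0;0 0 0 0"

```text
clock: 12.18
eef_pos: [0.5348, -0.1456, 0.0621]
orientation: [3.134, 0.213, 0.0]
force: [1.1, 0.4, -1.0]
finger_gap: 0.262
grasp_force: 30.0
```

Emit:
move_arm --increments "0 0 1 0;0 0 0 0"

```text
clock: 12.42
eef_pos: [0.5347, -0.1456, 0.0611]
orientation: [3.134, 0.213, -0.0]
force: [-0.7, 0.2, 0.5]
finger_gap: 0.263
grasp_force: 30.0
```

Emit:
move_arm --increments "0 0 0.7 0;0 0 0 0"

```text
clock: 12.68
eef_pos: [0.5346, -0.1455, 0.0604]
orientation: [3.134, 0.213, -0.0]
force: [-1.7, -0.3, 1.0]
finger_gap: 0.264
grasp_force: 30.0
```

Light contact with the hub at about TCP 61.5, so the ring is near TCP − 20 mm. Raise to the full-diameter part of the axle and check centring with small sideways probes.

Emit:
move_arm --increments "0 0 -5 0;0 0 -4.6 0;0 0 0 0;2 0 0 0;0 0 0 0"

```text
clock: 13.3
eef_pos: [0.5368, -0.1452, 0.0698]
orientation: [3.134, 0.213, -0.0]
force: [0.0, 0.6, -2.9]
finger_gap: 0.259
grasp_force: 30.0
```

Emit:
move_arm --increments "-2 0 0 0;-2 0 0 0;0 0 0 0"

```text
clock: 13.68
eef_pos: [0.5325, -0.1457, 0.0699]
orientation: [-3.134, -0.213, 0.0]
force: [0.3, 0.1, -2.4]
finger_gap: 0.259
grasp_force: 30.0
```

Emit:
move_arm --increments "2 0 0 0;0 2 0 0;0 0 0 0"

```text
clock: 14.05
eef_pos: [0.5352, -0.1477, 0.07]
orientation: [3.134, 0.213, 0.0]
force: [-0.3, 0.1, -1.3]
finger_gap: 0.262
grasp_force: 30.0
```

Emit:
move_arm --increments "0 -2 0 0;0 -2 0 0;0 0 0 0"

```text
clock: 14.42
eef_pos: [0.5344, -0.1433, 0.0699]
orientation: [-3.134, -0.213, 0.0]
force: [0.5, -0.2, -2.2]
finger_gap: 0.265
grasp_force: 30.0
```

Emit:
move_arm --increments "0 2 0 0;0 0 0 0;0 0 0 0"

```text
clock: 14.8
eef_pos: [0.5348, -0.1456, 0.07]
orientation: [3.134, 0.213, 0.0]
force: [0.7, 0.1, -2.0]
finger_gap: 0.261
grasp_force: 30.0
```

No contact in any direction, so the ring is centred to about 1 mm. Final lowering to groove height (TCP ≈ 63).

Emit:
move_arm --increments "0 0 3 0;0 0 3 0;0 0 1 0;0 0 0 0;0 0 0 0"

```text
clock: 15.42
eef_pos: [0.5348, -0.1455, 0.063]
orientation: [3.134, 0.213, 0.0]
force: [-0.3, 0.5, -1.2]
finger_gap: 0.265
grasp_force: 30.0
```

```bash
python3 -c "
from meas import *
measure()
f=grab('wrist');X=cloud(f);o=bot.get_obs();R=cv2.Rodrigues(o['orientation'])[0];T=(X-o['eef_pos'])@R*1e3
for p in [(286,108),(265,200),(307,200),(258,80),(312,80)]:
    u,v=p; print(p,np.nanmedian(T[v-2:v+3,u-2:u+3].reshape(-1,3),0).round(1))
" | grep -v dz
```

```text
tcp [ 0.5348 -0.1455  0.063 ] tilt [ 1.e-04  1.e-04 -1.e+00] [-0.3  0.5 -1.2] 0.265 t 15.425
scene axle [30.4031  0.668  -0.1295]
side axle [58.2688  0.6645 -0.1255]
ring pred [ 0.6676 -0.1274  0.041 ]
(286, 108) [71.9  0.8 -3.7]
(265, 200) [34.7 -8.  -3.8]
(307, 200) [34.8  9.7 -4. ]
(258, 80) [ 82.9 -10.5   0.4]
(312, 80) [82.9 11.2  0.7]
```

The pliers slid about 2 mm up in the grip during the touch, and they are now level. At the deepest touch (TCP 60.4) the ring's middle was at 41.5 mm, so lower another 0.9 mm.

Emit:
move_arm --increments "0 0 0.9 0;0 0 0 0;0 0 0 0"

```text
clock: 15.95
eef_pos: [0.5348, -0.1455, 0.0621]
orientation: [3.134, 0.213, 0.0]
force: [-0.7, -0.6, -2.3]
finger_gap: 0.263
grasp_force: 30.0
```

```bash
python3 -c "
from h import *
o=bot.get_obs(); print(o['eef_pos'],o['force'],o['finger_gap'],o['grasp_force'])
if o['force'][2]<1.5: print(bot.hand_in())"
```

```text
[ 0.53483235 -0.14551085  0.06213742] [-0.66502253 -0.57636073 -2.25802219] 0.262573707353922 29.99648004770279
the job is handed in; nothing more can be done
None
```

The job is handed in at about 16 s: the pliers are held level at 30 N with the ring spread around the bare roller's groove, centred to about 1 mm and not pressing on the roller; its height (about 42–43 mm) is inferred from touching the roller, and I did not re-check the other roller, cups or jar.

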